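# Close up the chip test box for a dark measurement

### The job

Close up the black light-tight test box for a dark measurement: first push the upright contact frame over until it lies flat and fully home on the chip carrier, then swing the box's hinged cover over it until it is fully shut. Do it gently with the fingertips on the outer faces only, gripping and lifting nothing: keep off the pin side of the frame, the chip carrier and the cover's lining, do not let the cover slam, and leave everything else on the table where it is.

Things in the scene. Friction and masses are not known exactly. Their poses are not given: they have to be found in the camera images.
- test_box: The black open tray of the test box, 180 mm (its x) by 270 mm (its y), 55 mm high to the rim, walls and floor 6 mm, bolted to the table; mounting ears reach to 161 mm on either side along y. Origin under the middle, z up. The cover's hinge line runs along its y at x = +94 mm, z = 56 mm, on the side away from the robot.
- cover (a joint): Angle of the black cover: 0 = fully shut, flat on the tray; about 1.57 = straight up; it starts open at 1.6 to 1.9, stop at 1.95. Its stiff friction hinge holds it at any angle; pushed near its free edge it takes about 1 to 6 N to move. It would land on the contact frame if that were still up.
- cover_shell: The cover's outer shell, 286 mm wide (its y); origin on the hinge line at mid-width. It reaches 190 mm along its own -x to the free edge; its outer face, the one to push, lies 5 mm along its own +z (up when shut, away from the robot when open). A rim 17 mm deep runs along its other three edges, pointing inward (down when shut).
- cover_lining: The matt dark lining covering the inside of the cover and of its rim, same origin and axes as the shell; not to be touched.
- fixture: The aluminium contact fixture bolted to the tray's floor, in the left or the right half of the tray; base plate 104 x 104 x 8 mm. Origin under the middle (6 mm above the table). The contact frame's hinge line runs along its x at y = -50 mm, z = 31 mm.
- frame (a joint): Angle of the contact frame: 0 = flat, fully home over the chip carrier; about 1.57 = standing straight up; it starts at 1.3 to 1.75, its stop is at 1.8. A stiff hinge holds it at any angle; pushing near its free edge it takes about 1 to 4 N to move.
- frame_plate: The contact frame's aluminium plate, 90 mm wide (its x), 6 mm thick, with a 22 mm square window. Origin on the hinge line at mid-width; it reaches from 9 to 95 mm (free edge) along its own +y, window at 41 to 63 mm. Its outer face, the one to push, lies 4 mm along its own +z (up when flat and then 41 mm above the table; facing the fixture's -y when upright). Four screw heads there stand 2.5 mm proud.
- frame_pins: The green contact board with gold pins on the other side of the frame plate, 1.6 mm thick, same origin and axes; not to be touched.
- carrier: The black chip carrier, 50 x 50 mm, with the chip on it, in the middle of the fixture under the frame; its top is about 29 mm above the table; same origin and axes as the fixture; not to be touched.
- preamp: A fixed aluminium block with a dark lid, 90 x 62 x 26 mm, in the other half of the tray, its top 32 mm above the table; part of the box, stays there.
- objective_long: A microscope objective, steel, 32 mm across and 58 mm tall, standing upright; origin under its middle. Loose; leave it alone.
- objective_short: A microscope objective, steel, 32 mm across and 50 mm tall, standing upright; origin under its middle. Loose; leave it alone.
- driver: A screwdriver 170 mm long, lying; origin under its middle. Loose; leave it alone.
- post: An optical post 60 mm tall, 13 mm thick, on a 38 mm round foot; origin under its middle. Loose; leave it alone.
- chip_box: A flat square sample box, 56 x 56 x 15 mm; origin under its middle. Loose; leave it alone.
- tweezers: Steel tweezers 140 mm long, lying flat; origin under its middle. Loose; leave it alone.
- screw_dish: A small dark steel dish, 68 mm across, 20 mm high; origin under its middle. Loose; leave it alone.

How it is judged:
By the outcome, as a careful person would: the job done as asked, in the order asked, and still so for the second after the job is handed in, with the robot touching nothing.
It also fails if it takes over 64 s, if anything falls off the work surface, if the arm or the gripper's body presses on something with over 40 N, if the wrist force passes 120 N, or if a joint passes its speed limit or range.

### The arm

A 7-joint arm with a two-finger parallel gripper is mounted at the origin on the work surface. World frame = base frame: x ahead of the robot, y to its left, z up, the work surface at z = 0. Lengths are in m, angles in rad, forces in N, time in s.
With the tool pointing down it reaches from about 0.425 to 0.875 m from the base axis. Payload 9.9 kg.
Tool frame: the origin (TCP) lies on the centre line of the jaws, within the pads' length; the fingertips stand 11 mm ahead of it and the grasp point (between the pads) lies 8 mm behind it; y points along the fingers, x is the direction in which the jaws open and shut, and the axes are right-handed (so a half turn about y gives the same grasp; the last joint's range is limited). The gripper opens to 85 mm and grips with 20 to 120 N. Pads are 22 mm wide; open, the fingers measure 114 mm over their backs; the gripper's body (76 mm by 85 mm) begins 54 mm behind the grasp point. The pads swing forward as they close: fully open they stand 13 mm farther back than shut.
Start: joints at [1.179, 0.576, 0.025, 1.437, -0.015, 1.129, -0.057], TCP at [0.205, -0.643, 0.242] pointing down, gripper open.
Joint ranges: [-2.76, 2.76], [-0.34, 2.15], [-1.52, 1.57], [0.19, 2.46], [-1.09, 4.23], [0.17, 1.99], [-2.82, 2.82]. Speed limits (rad/s): [2.22, 2.22, 3.01, 3.01, 3.14, 3.14, 3.14].

### API

Orientations are given as a rotation vector (axis times angle).
In Python, from cell import bot gives the robot as it stands.
- The arm moves only by the tool apply_moves, never from a script. Its argument "plan" is a list of rows, each a list of 4 numbers: the shift along the tool's x, y, z in mm, then the turn about the tool's y in rad. A call has 1 to 12 rows; each row shifts and turns the commanded pose from where the row before left it, along the tool's axes as they then stand; what a row does not reach is not made up. A row lasts 1/8 s, in which the tool goes at most 62.5 mm and 10.7 degrees, less where a joint would pass 70% of its speed; a pose out of reach is approached as far as the arm can. A call with a gripper value outside its range is refused whole. "jaw" is the closure in counts, from 0 (fully open) to 255 (shut), set as the call begins (left out, the last holds). The fingers move at their own pace and stop on an object; "squeeze" is the grip in N (left out, the last holds). Time passes only in rows, so rows that do not move let the fingers close. It gives the time, the measured TCP pose, the force and the opening at its end, in the units of the state.
- bot.observe(): the state, without advancing time (a new reading comes with each control period).
- bot.grab_frame(name): name is "scene" or "top"; returns a dict with "img" (400x640x3 uint8, red, green, blue), "fx", "fy", "cx", "cy" (pixels), "position" and "rotation" of the camera in the world. Camera axes: x right, y down, z forward; pixel columns grow to the right and rows downward; lengths in m; the calibration is good to about 2 mm. A picture is of the moment at which its call begins. There is no depth.
- bot.sign_off(): hands the job in, once; it reports no verdict.
The state is a dict: "t": time; "joints": joint angles; "joint_vel": joint speeds; "joint_efforts": joint torques, N m; "ee_pos": TCP position; "eef_rot": TCP orientation; "contact_force": force on the tool from outside, world axes, zero at the start; "torque": the same for the moment, N m; "width": finger opening in m.
Only numpy, scipy, OpenCV 4.12 (cv2) and the standard library are available. Lean on these libraries where they do the work, as an engineer would, in place of code of your own. Each camera call takes 0.05 s, during which the arm holds its last target. There are 200 camera calls.

## Working session

There is one attempt and no reset: what is moved stays moved. The work goes in short steps, Python scripts to look and compute and a tool call to move; the robot and the scene stay as the last step left them, time stands still between calls to the robot, and variables do not carry over. Pictures are saved under pics/ and viewed, about 8 in all and at most 12, crops included, and the job is handed in when it is done.

Besides the shell and the picture viewer there is one more tool, called by a JSON object that holds its "fn" and its "kwargs", one argument or row to a line. apply_moves: Moves the arm, as the interface text tells. Its arguments: {"type":"object","properties":{"plan":{"type":"array"},"jaw":{"type":"number"},"squeeze":{"type":"number"}},"required":["plan"]}

```bash
mkdir -p pics; ls; python3 - <<'E'
from cell import bot
import cv2
o=bot.observe()
for k,v in o.items(): print(k,v)
for n in("scene","top"):
    f=bot.grab_frame(n); cv2.imwrite(f"pics/{n}0.png",f["img"][:,:,::-1])
    print(n,[f[k] for k in("fx","fy","cx","cy")],f["position"],f["rotation"])
E
```

```text
pics
t 0.0
joints [ 1.17918069  0.57653297  0.02484481  1.43792741 -0.01501952  1.12899827
 -0.05653658]
joint_vel [-0.00027886 -0.00183327  0.0005974  -0.00057108 -0.00235407  0.0006261
  0.00110071]
joint_efforts [-7.47690701e-04 -7.65765953e+01  2.24979222e+00 -2.85976195e+01
  1.51484460e-02  1.25843353e-02 -6.08368481e-06]
ee_pos [ 0.20438613 -0.6428456   0.24143523]
eef_rot [-1.33827409  0.98055206 -0.97823286]
contact_force [ 0.90485756 -0.45965361  0.44446173]
torque [ 0.01529726  0.0034791  -0.01189461]
width 0.08510383569218552
scene [386.64483959271325, 386.64483959271325, 332.5688912032338, 201.52660460987528] [ 0.99211078 -0.17019174  0.72882187] [-2.18900413 -1.39283053  0.45063401]
top [361.56705558810484, 361.56705558810484, 325.86409442417096, 200.6080926255025] [0.4745692  0.04604927 0.78810889] [-2.14349041  2.18641151 -0.15924999]
```

View pics/scene0.png

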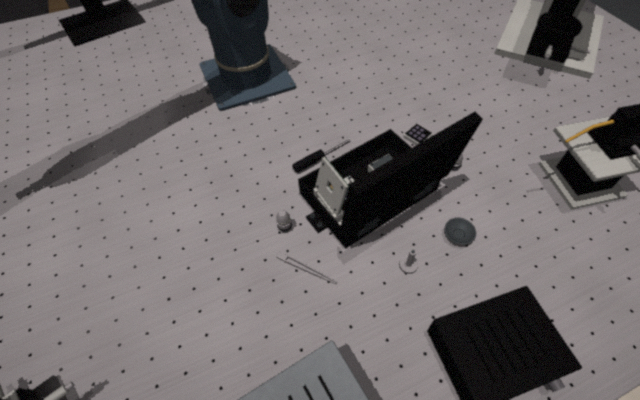

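View pics/top0.png

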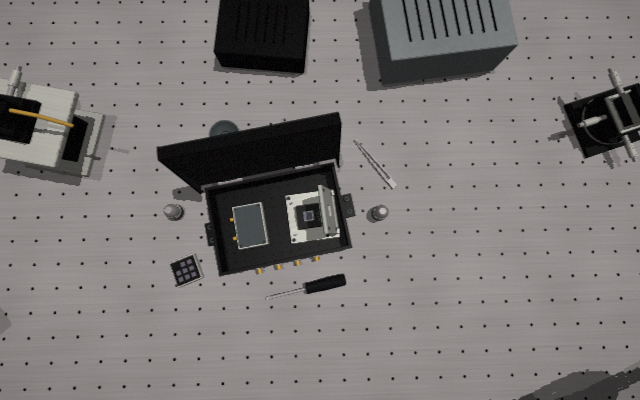

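```bash
python3 - <<'E'
import cv2
i=cv2.imread("pics/top0.png")[100:290,150:410]
i=cv2.convertScaleAbs(cv2.resize(i,None,fx=3,fy=3,interpolation=cv2.INTER_CUBIC),alpha=1.5,beta=25)
cv2.imwrite("pics/top0c.png",i)
i=cv2.imread("pics/scene0.png")[100:280,270:490]
i=cv2.convertScaleAbs(cv2.resize(i,None,fx=3.3,fy=3.3,interpolation=cv2.INTER_CUBIC),alpha=1.5,beta=25)
cv2.imwrite("pics/scene0c.png",i)
E
```

```text
(no output)
```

View pics/top0c.png

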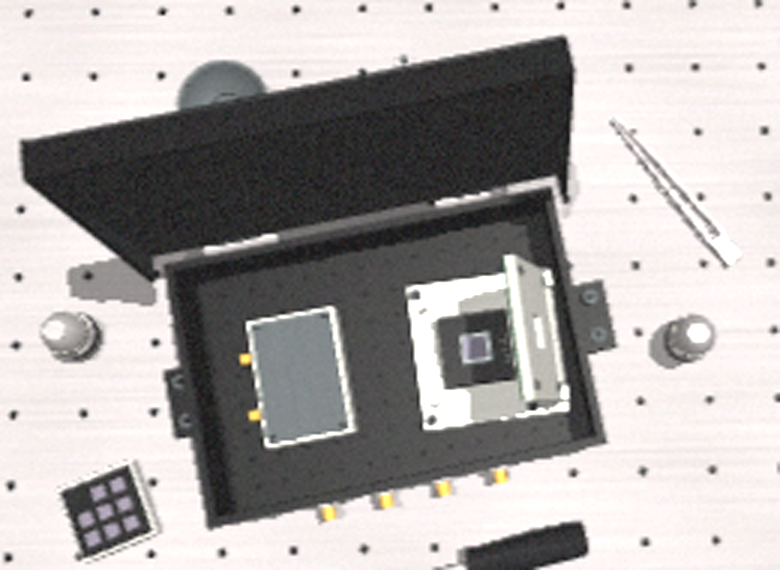

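View pics/scene0c.png

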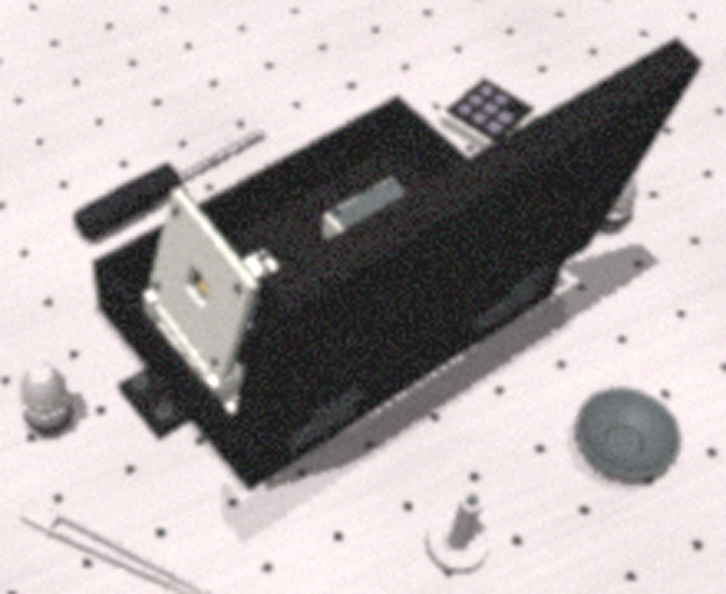

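```bash
cat > fit.py <<'E'
import numpy as np, cv2, json
from scipy.optimize import least_squares
from scipy.spatial.transform import Rotation as R
C={"top":((361.567,361.567,325.864,200.608),[0.4745692,0.04604927,0.78810889],[-2.14349041,2.18641151,-0.15924999]),
"scene":((386.645,386.645,332.569,201.527),[0.99211078,-0.17019174,0.72882187],[-2.18900413,-1.39283053,0.45063401])}
def proj(c,P):
    k,p,r=C[c]; q=R.from_rotvec(r).inv().apply(np.atleast_2d(P)-p)
    return np.c_[k[0]*q[:,0]/q[:,2]+k[2],k[1]*q[:,1]/q[:,2]+k[3]]
def unproj(c,uv,z):
    k,p,r=C[c]; d=R.from_rotvec(r).apply([(uv[0]-k[2])/k[0],(uv[1]-k[3])/k[1],1]); p=np.array(p)
    return p+d*(z-p[2])/d[2]
def tf(kind,P,s):
    x,y,a,fx,fy,fa,fr,cv=s; P=np.array(P,float)/1000
    def out(P,x,y,a,z=0):
        return R.from_euler('z',a).apply(P)+[x,y,z]
    if kind=='box': return out(P,x,y,a)
    if kind=='fix': return out(P,fx,fy,fa,.006)
    if kind=='cov': return out(R.from_euler('y',cv).apply(P)+[.094,0,.056],x,y,a)
    if kind=='fra': return out(R.from_euler('x',fr).apply(P)+[0,-.05,.031],fx,fy,fa,.006)
T=lambda u,v:(150+u/3,100+v/3); S=lambda u,v:(270+u/3.3,100+v/3.3)
obs=[('top','box',(-90,135,55),T(208,526)),('top','box',(-90,-135,55),T(606,440)),
('top','box',(90,-135,55),T(553,190)),('top','box',(90,135,55),T(165,268)),
('top','cov',(-190,143,5),T(22,143)),('top','cov',(-190,-143,5),T(565,38)),
('scene','cov',(-190,143,5),S(700,63)),('scene','cov',(-190,143,-12),S(677,39)),
('top','fix',(52,52,8),T(405,287)),('top','fix',(-52,52,8),T(425,430)),('top','fix',(-52,-52,8),T(568,410)),
('scene','fra',(-45,95,4),S(180,190)),('scene','fra',(45,95,4),S(255,290)),('scene','fra',(-45,9,4),S(150,293)),
('top','fra',(45,95,4),T(520,258)),('top','fra',(-45,95,4),T(533,405))]
if __name__=="__main__":
    f=lambda s:np.concatenate([proj(c,tf(k,[P],s))[0]-uv for c,k,P,uv in obs])
    r=least_squares(f,[.55,.1,.2,.55,.05,.2,1.5,1.7],loss='soft_l1')
    print(np.round(r.x,4)); e=f(r.x).reshape(-1,2)
    for o,q in zip(obs,e): print(o[:3],np.round(q,1))
    json.dump(list(r.x),open('s.json','w'))
    for n,k,P in [('frame outer free',"fra",(0,95,4)),('frame outer 80',"fra",(0,80,4)),('cov free',"cov",(-190,0,5)),('cov hinge','cov',(0,0,5)),('-y free corner','cov',(-190,-143,5)),('+y','cov',(-190,143,5)),('frame hinge','fra',(0,0,0)),('rim r','box',(0,-135,55)),('ear','box',(0,-161,0)),('rim br','box',(90,-135,55)),('rim fr','box',(-90,-135,55))]: print(n,np.round(tf(k,[P],r.x)[0],3))
    for n,uv,z in [('objR',T(690,335),.05),('objL',T(65,335),.055),('post',(410,258),.03),('dish',(460,232),.01),('tweezer',(390,185),0)]: print(n,np.round(unproj('scene' if n in('post','dish') else 'top',uv,z),3))
    o=R.from_rotvec([-1.33827409,0.98055206,-0.97823286]).as_matrix(); print(o.round(3))
E
python3 fit.py
```

```text
[0.5344 0.1277 0.1843 0.5407 0.0596 0.1168 1.251  1.704 ]
('top', 'box', (-90, 135, 55)) [0.3 0.8]
('top', 'box', (-90, -135, 55)) [0.6 1.4]
('top', 'box', (90, -135, 55)) [-0.2 -1. ]
('top', 'box', (90, 135, 55)) [-0.2 -1.1]
('top', 'cov', (-190, 143, 5)) [0.1 0.2]
('top', 'cov', (-190, -143, 5)) [ 1.3 -0.1]
('scene', 'cov', (-190, 143, 5)) [ 0.9 -1.3]
('scene', 'cov', (-190, 143, -12)) [ 1.1 -0.2]
('top', 'fix', (52, 52, 8)) [ 0.1 -0.3]
('top', 'fix', (-52, 52, 8)) [-0.6  0.1]
('top', 'fix', (-52, -52, 8)) [ 0.2 -0. ]
('scene', 'fra', (-45, 95, 4)) [-1.7 -0.1]
('scene', 'fra', (45, 95, 4)) [-0.8 -0.9]
('scene', 'fra', (-45, 9, 4)) [-2.  -1.8]
('top', 'fra', (45, 95, 4)) [-2.7 -1.2]
('top', 'fra', (-45, 95, 4)) [-0.4 -1.8]
frame outer free [0.544 0.036 0.128]
frame outer 80 [0.544 0.031 0.114]
cov free [0.656 0.15  0.244]
cov hinge [0.632 0.146 0.055]
-y free corner [0.683 0.01  0.244]
+y [0.63  0.291 0.244]
frame hinge [0.547 0.01  0.037]
rim r [ 0.559 -0.005  0.055]
ear [ 0.564 -0.031  0.   ]
rim br [0.648 0.011 0.055]
rim fr [ 0.471 -0.021  0.055]
objR [ 0.544 -0.081  0.05 ]
objL [0.551 0.342 0.055]
post [0.736 0.112 0.03 ]
dish [0.721 0.25  0.01 ]
tweezer [ 0.607 -0.114  0.   ]
[[ 0.303 -0.001  0.953]
 [-0.953  0.002  0.303]
 [-0.002 -1.    -0.   ]]
```

```bash
cat > go.py <<'E'
import sys, numpy as np
from cell import bot
from scipy.spatial.transform import Rotation as R
def show():
    o=bot.observe(); M=R.from_rotvec(o["eef_rot"]).as_matrix(); psi=np.arctan2(M[1,2],M[0,2])
    print("t",round(o["t"],2),"pos",o["ee_pos"].round(4),"psi",round(psi,3),"F",o["contact_force"].round(1),"w",round(o["width"],3)); return o,psi
if __name__=="__main__":
    o,psi=show(); x,y,z,p=map(float,sys.argv[1:5])
    d=np.array([x,y,z])-o["ee_pos"]
    X=[np.sin(p),-np.cos(p),0];Z=[np.cos(p),np.sin(p),0]
    print("turn",round(psi-p,3),"then mm",(1000*np.array([d@X,-d[2],d@Z])).round(1))
E
python3 go.py .550 -.020 .2 .117
```

```text
t 0.1 pos [ 0.2044 -0.6429  0.2415] psi 0.308 F [0.1 0.8 0.3] w 0.085
turn 0.191 then mm [-578.3   41.5  415.9]
```

{"fn": "apply_moves", "kwargs": {
  "plan": [
    [0,0,0,0.1],
    [0,0,0,0.091],
    [0,0,0,0]
  ],
  "jaw": 255,
  "squeeze": 20
}}

```text
t: 0.48
ee_pos: [0.2045, -0.643, 0.2418]
eef_rot: [-1.262, 1.123, -1.121]
contact_force: [0.8, 1.2, -0.9]
width: 0.0322
```

```bash
python3 go.py .550 -.020 .2 .117
```

```text
t 0.47 pos [ 0.2045 -0.643   0.2418] psi 0.117 F [ 0.8  1.2 -0.9] w 0.032
turn 0.0 then mm [-578.4   41.8  415.8]
```

{"fn": "apply_moves", "kwargs": {
  "plan": [
    [-32,2,23,0],
    [-32,2,23,0],
    [-32,2,23,0],
    [-32,2,23,0],
    [-32,2,23,0],
    [-32,2,23,0],
    [-32,2,23,0],
    [-32,2,23,0],
    [-32,2,23,0],
    [-32,2,23,0],
    [-32,2,23,0],
    [-32,2,23,0]
  ]
}}

```text
t: 1.98
ee_pos: [0.4344, -0.2286, 0.2183]
eef_rot: [-1.263, 1.121, -1.121]
contact_force: [0.0, -0.1, 0.7]
width: -0.0002
```

{"fn": "apply_moves", "kwargs": {
  "plan": [
    [-32,2,23,0],
    [-32,2,23,0],
    [-32,2,23,0],
    [-32,2,23,0],
    [-32,2,23,0],
    [-32,2,23,0],
    [0,0,0,0],
    [0,0,0,0],
    [0,0,0,0]
  ]
}}

```text
t: 3.1
ee_pos: [0.5482, -0.0242, 0.2064]
eef_rot: [-1.262, 1.123, -1.124]
contact_force: [-0.4, -0.0, 0.0]
width: 0.0003
```

```bash
python3 go.py .550 -.020 .126 .117
```

```text
t 3.1 pos [ 0.5482 -0.0242  0.2064] psi 0.116 F [-0.4 -0.   0. ] w 0.0
turn -0.001 then mm [-4.  80.4  2.3]
```

{"fn": "apply_moves", "kwargs": {
  "plan": [
    [0,20,1,0],
    [0,20,1,0],
    [0,20,0,0],
    [0,20,0,0],
    [0,0,0,0],
    [0,0,0,0]
  ]
}}

```text
t: 3.85
ee_pos: [0.5508, -0.0233, 0.1271]
eef_rot: [-1.261, 1.123, -1.124]
contact_force: [0.2, 0.5, -0.1]
width: 0.0001
```

```bash
cat > snap.py <<'E'
import sys,cv2,numpy as np
from cell import bot
a=bot.grab_frame("scene")["img"][90:270,290:490,::-1]; b=bot.grab_frame("top")["img"][120:280,200:400,::-1]
e=lambda i:cv2.convertScaleAbs(cv2.resize(i,(400*i.shape[1]//200*1,400*i.shape[0]//200),interpolation=cv2.INTER_CUBIC),alpha=1.5,beta=25)
a=cv2.resize(e(a),(400,360));b=cv2.resize(e(b),(400,320)); b=cv2.copyMakeBorder(b,0,40,0,0,cv2.BORDER_CONSTANT)
cv2.imwrite(f"pics/{sys.argv[1]}.png",np.hstack([a,b]))
E
python3 snap.py s1; python3 go.py .550 -.020 .126 .117
```

```text
t 3.95 pos [ 0.551  -0.023   0.1273] psi 0.116 F [-0.1  0.4 -0.3] w -0.0
turn -0.001 then mm [-3.1  1.3 -0.7]
```

View pics/s1.png

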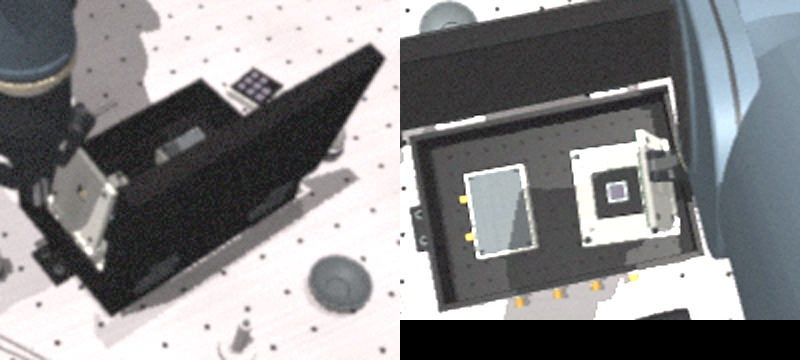

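```bash
python3 - <<'E'
from fit import *
s=json.load(open('s.json'))
f=lambda P:((proj('top',[P])[0]-[200,120])*2+[400,0]).round(0)
g=lambda P:((proj('scene',[P])[0]-[290,90])*2).round(0)
for z in(.116,.14,.18):print(z,f((.551,-.023,z)),g((.551,-.023,z)))
for k in(-45,0,45):
  for th in(1.25,1.35,1.45):
    s[6]=th; P=tf('fra',[(k,95,4)],s)[0]; print(k,th,P.round(3),f(P),g(P))
E
```

```text
0.116 [710. 170.] [ 38. 197.]
0.14 [713. 167.] [ 37. 182.]
0.18 [718. 161.] [ 34. 155.]
-45 1.25 [0.499 0.031 0.128] [654. 226.] [ 66. 135.]
-45 1.35 [0.5   0.022 0.131] [665. 225.] [ 58. 137.]
-45 1.45 [0.501 0.012 0.132] [675. 223.] [ 50. 140.]
0 1.25 [0.544 0.036 0.128] [648. 178.] [ 89. 164.]
0 1.35 [0.545 0.027 0.131] [658. 176.] [ 81. 166.]
0 1.45 [0.546 0.017 0.132] [668. 174.] [ 73. 169.]
45 1.25 [0.588 0.041 0.128] [641. 130.] [113. 194.]
45 1.35 [0.589 0.032 0.131] [651. 128.] [105. 197.]
45 1.45 [0.59  0.023 0.132] [661. 126.] [ 97. 200.]
```

{"fn": "apply_moves", "kwargs": {
  "plan": [
    [-10,0,0,0],
    [-10,0,0,0],
    [-5,0,0,0],
    [-2,0,0,0],
    [-2,0,0,0],
    [-2,0,0,0],
    [0,0,0,0]
  ]
}}

```text
t: 4.82
ee_pos: [0.5469, 0.0081, 0.1263]
eef_rot: [-1.262, 1.123, -1.123]
contact_force: [0.6, -0.2, 1.1]
width: -0.0002
```

{"fn": "apply_moves", "kwargs": {
  "plan": [
    [-2,0,0,0],
    [-2,0,0,0],
    [-2,0,0,0],
    [-1,0,0,0]
  ]
}}

```text
t: 5.32
ee_pos: [0.5461, 0.0152, 0.1263]
eef_rot: [-1.262, 1.123, -1.123]
contact_force: [-0.2, 0.4, -0.4]
width: -0.0001
```

{"fn": "apply_moves", "kwargs": {
  "plan": [
    [-2,0,0,0],
    [-2,0,0,0],
    [-1,0,0,0],
    [-1,0,0,0]
  ]
}}

```text
t: 5.82
ee_pos: [0.5454, 0.0211, 0.1263]
eef_rot: [-1.262, 1.123, -1.123]
contact_force: [-0.7, 0.2, 0.1]
width: -0.0004
```

{"fn": "apply_moves", "kwargs": {
  "plan": [
    [-1,0,0,0],
    [-1,0,0,0],
    [-1,0,0,0],
    [-1,0,0,0]
  ]
}}

```text
t: 6.32
ee_pos: [0.5449, 0.0249, 0.1263]
eef_rot: [-1.262, 1.123, -1.123]
contact_force: [-0.0, -0.8, -0.8]
width: -0.0001
```

{"fn": "apply_moves", "kwargs": {
  "plan": [
    [-1.5,0,0,0],
    [-1.5,0,0,0],
    [-1,0,0,0],
    [-1,0,0,0]
  ]
}}

```text
t: 6.82
ee_pos: [0.5444, 0.03, 0.1263]
eef_rot: [-1.262, 1.123, -1.123]
contact_force: [0.9, -1.3, -0.5]
width: -0.0001
```

{"fn": "apply_moves", "kwargs": {
  "plan": [
    [-1.5,0,0,0],
    [-1.5,0,0,0],
    [-1,0,0,0]
  ]
}}

```text
t: 7.2
ee_pos: [0.5439, 0.034, 0.1263]
eef_rot: [-1.262, 1.123, -1.123]
contact_force: [-0.6, -1.2, -0.9]
width: 0.0
```

```bash
python3 snap.py s2; python3 go.py .550 -.020 .126 .117
```

```text
t 7.3 pos [0.5439 0.0341 0.1263] psi 0.117 F [-0.3  0.8 -0.7] w -0.0
turn 0.0 then mm [54.5  0.3 -0.3]
```

View pics/s2.png

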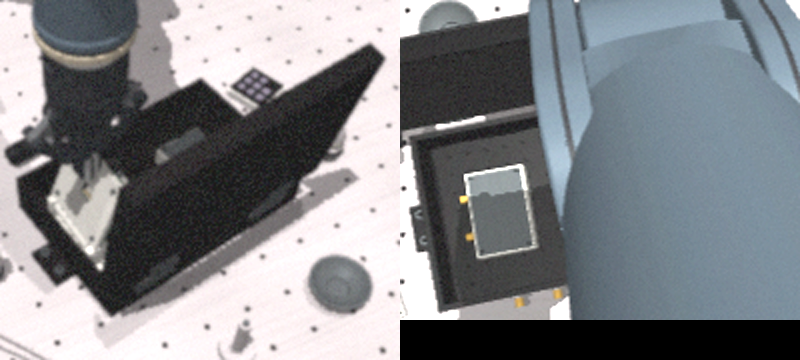

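```bash
python3 - <<'E'
from fit import *
from cell import bot
i=bot.grab_frame("scene")["img"][150:240,300:380,::-1]
cv2.imwrite("pics/s3.png",cv2.convertScaleAbs(cv2.resize(i,None,fx=6,fy=6,interpolation=cv2.INTER_CUBIC),alpha=1.5,beta=25))
s=json.load(open('s.json'))
g=lambda P:((proj('scene',[P])[0]-[300,150])*6).round(0)
for y in(.034,.042,.0485):print(y,g((.544,y,.115)))
for k in(-45,45):
  for th in(.9,1.05,1.15,1.25):
    s[6]=th; P=tf('fra',[(k,95,4)],s)[0]; print(k,th,P.round(3),g(P))
E
```

```text
0.034 [202. 159.]
0.042 [223. 151.]
0.0485 [240. 145.]
-45 0.9 [0.495 0.06  0.114] [211.  39.]
-45 1.05 [0.497 0.048 0.121] [181.  38.]
-45 1.15 [0.498 0.04  0.125] [160.  40.]
-45 1.25 [0.499 0.031 0.128] [137.  45.]
45 0.9 [0.585 0.071 0.114] [353. 211.]
45 1.05 [0.586 0.059 0.121] [324. 212.]
45 1.15 [0.587 0.05  0.125] [302. 216.]
45 1.25 [0.588 0.041 0.128] [279. 222.]
```

View pics/s3.png

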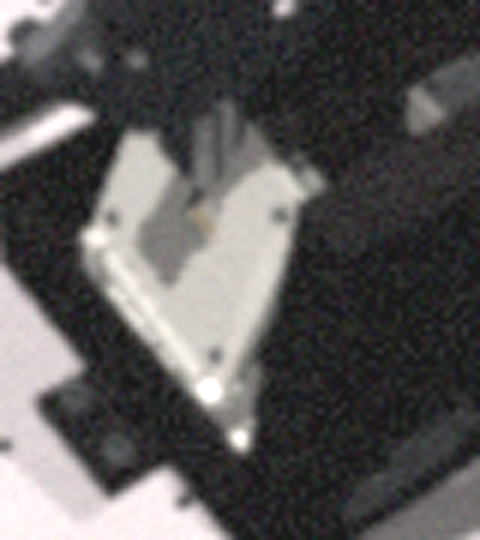

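```bash
python3 - <<'E'
import numpy as np
th=np.linspace(1.14,0,21); s=84
p=np.c_[s*np.cos(th)-4*np.sin(th),s*np.sin(th)+4*np.cos(th)]
d=np.diff(p,axis=0); print([[round(-a,1),round(-b,1)] for a,b in d])
E
```

```text
[[np.float64(-4.4), np.float64(1.9)], [np.float64(-4.3), np.float64(2.2)], [np.float64(-4.1), np.float64(2.4)], [np.float64(-4.0), np.float64(2.6)], [np.float64(-3.8), np.float64(2.9)], [np.float64(-3.7), np.float64(3.1)], [np.float64(-3.5), np.float64(3.3)], [np.float64(-3.3), np.float64(3.5)], [np.float64(-3.1), np.float64(3.7)], [np.float64(-2.9), np.float64(3.8)], [np.float64(-2.7), np.float64(4.0)], [np.float64(-2.4), np.float64(4.1)], [np.float64(-2.2), np.float64(4.3)], [np.float64(-1.9), np.float64(4.4)], [np.float64(-1.7), np.float64(4.5)], [np.float64(-1.4), np.float64(4.6)], [np.float64(-1.2), np.float64(4.6)], [np.float64(-0.9), np.float64(4.7)], [np.float64(-0.6), np.float64(4.8)], [np.float64(-0.4), np.float64(4.8)]]
```

{"fn": "apply_moves", "kwargs": {
  "plan": [
    [-4.4,1.9,0,0],
    [-4.3,2.2,0,0],
    [-4.1,2.4,0,0],
    [-4,2.6,0,0],
    [-3.8,2.9,0,0],
    [-3.7,3.1,0,0],
    [-3.5,3.3,0,0],
    [-3.3,3.5,0,0],
    [-3.1,3.7,0,0],
    [-2.9,3.8,0,0]
  ]
}}

```text
t: 8.6
ee_pos: [0.5396, 0.071, 0.0966]
eef_rot: [-1.262, 1.123, -1.123]
contact_force: [-0.4, 0.2, 0.4]
width: -0.0003
```

{"fn": "apply_moves", "kwargs": {
  "plan": [
    [-2.7,4,0,0],
    [-2.4,4.1,0,0],
    [-2.2,4.3,0,0],
    [-1.9,4.4,0,0],
    [-1.7,4.5,0,0],
    [-1.4,4.6,0,0]
  ]
}}

```text
t: 9.35
ee_pos: [0.5381, 0.083, 0.0707]
eef_rot: [-1.262, 1.123, -1.123]
contact_force: [-0.3, -0.2, 0.6]
width: 0.0
```

```bash
python3 - <<'E'
from fit import *
from cell import bot
i=bot.grab_frame("scene")["img"][140:240,300:400,::-1]
cv2.imwrite("pics/s4.png",cv2.convertScaleAbs(cv2.resize(i,None,fx=6,fy=6,interpolation=cv2.INTER_CUBIC),alpha=1.8,beta=30))
s=json.load(open('s.json'))
g=lambda P:((proj('scene',[P])[0]-[300,140])*6).round(0)
for y in(.076,.083,.09):print(y,g((.538,y,.06)))
for k in(-45,45):
  for th in(0,.2,.4,.6,):
    s[6]=th; P=tf('fra',[(k,95,4)],s)[0]; print(k,th,P.round(3),g(P))
E
```

```text
0.076 [301. 264.]
0.083 [318. 257.]
0.09 [335. 251.]
-45 0 [0.491 0.099 0.041] [298. 185.]
-45 0.2 [0.491 0.096 0.06 ] [294. 156.]
-45 0.4 [0.492 0.09  0.078] [281. 132.]
-45 0.6 [0.493 0.08  0.094] [259. 113.]
45 0 [0.58  0.11  0.041] [433. 347.]
45 0.2 [0.581 0.107 0.06 ] [431. 320.]
45 0.4 [0.581 0.101 0.078] [420. 298.]
45 0.6 [0.582 0.091 0.094] [400. 281.]
```

View pics/s4.png

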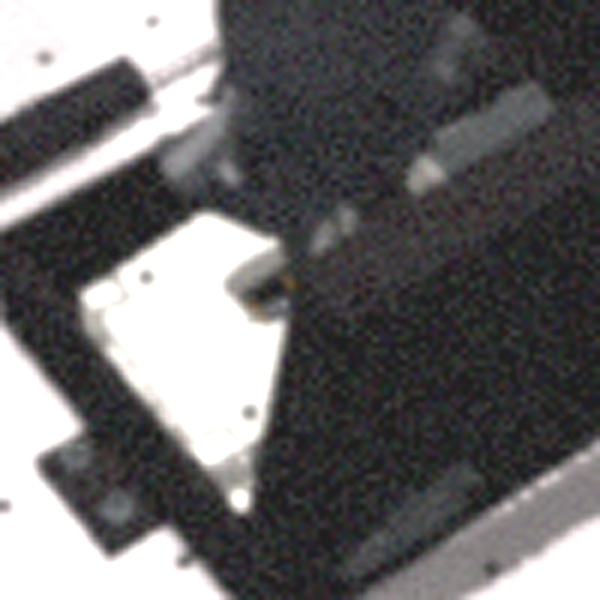

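{"fn": "apply_moves", "kwargs": {
  "plan": [
    [-1.2,4.6,0,0],
    [-0.9,4.7,0,0],
    [-0.6,4,0,0],
    [0,2,0,0],
    [0,1,0,0],
    [0,0,0,0]
  ]
}}

```text
t: 10.15
ee_pos: [0.5378, 0.0855, 0.0547]
eef_rot: [-1.262, 1.123, -1.123]
contact_force: [0.2, 0.4, 0.2]
width: -0.0
```

{"fn": "apply_moves", "kwargs": {
  "plan": [
    [0,1,0,0],
    [0,1,0,0],
    [0,0,0,0]
  ]
}}

```text
t: 10.52
ee_pos: [0.5378, 0.0856, 0.0527]
eef_rot: [-1.262, 1.123, -1.123]
contact_force: [0.2, -0.8, -0.1]
width: -0.0004
```

{"fn": "apply_moves", "kwargs": {
  "plan": [
    [0,1,0,0],
    [0,1,0,0],
    [0,0,0,0]
  ]
}}

```text
t: 10.9
ee_pos: [0.5379, 0.0856, 0.0518]
eef_rot: [-1.262, 1.122, -1.123]
contact_force: [-4.0, -0.2, 15.4]
width: -0.0
```

{"fn": "apply_moves", "kwargs": {
  "plan": [
    [0,1,0,0],
    [0,0,0,0]
  ]
}}

```text
t: 11.15
ee_pos: [0.538, 0.0856, 0.0515]
eef_rot: [-1.261, 1.122, -1.123]
contact_force: [-6.6, -1.1, 25.9]
width: -0.0002
```

{"fn": "apply_moves", "kwargs": {
  "plan": [
    [0,-2,0,0],
    [0,-8,0,0],
    [0,-30,0,0],
    [0,-45,0,0],
    [0,-45,0,0],
    [0,-45,0,0],
    [0,-45,0,-0.067],
    [0,-35,0,0],
    [0,0,0,0]
  ]
}}

```text
t: 12.28
ee_pos: [0.539, 0.0858, 0.3077]
eef_rot: [-1.286, 1.07, -1.075]
contact_force: [-0.6, -0.3, -0.9]
width: -0.0001
```

```bash
python3 go.py .692 .157 .31 .184;python3 go.py .692 .157 .226 .184
```

```text
t 12.28 pos [0.539  0.0858 0.3077] psi 0.184 F [-0.6 -0.3 -0.9] w -0.0
turn -0.0 then mm [-42.   -2.3 163.5]
t 12.28 pos [0.539  0.0858 0.3077] psi 0.184 F [-0.6 -0.3 -0.9] w -0.0
turn -0.0 then mm [-42.   81.7 163.5]
```

{"fn": "apply_moves", "kwargs": {
  "plan": [
    [-7,0,27,0],
    [-7,0,27,0],
    [-7,0,27,0],
    [-7,0,27,0],
    [-7,0,27,0],
    [-7,0,28,0],
    [0,0,0,0],
    [0,0,0,0]
  ]
}}

```text
t: 13.28
ee_pos: [0.6898, 0.1563, 0.3037]
eef_rot: [-1.292, 1.074, -1.072]
contact_force: [-1.1, -0.1, -0.1]
width: -0.0001
```

```bash
python3 snap.py s5; python3 go.py .692 .157 .226 .184
```

```text
t 13.38 pos [0.6898 0.1561 0.3047] psi 0.183 F [-0.7 -0.2  0.4] w -0.0
turn -0.001 then mm [-0.5 78.7  2.3]
```

View pics/s5.png

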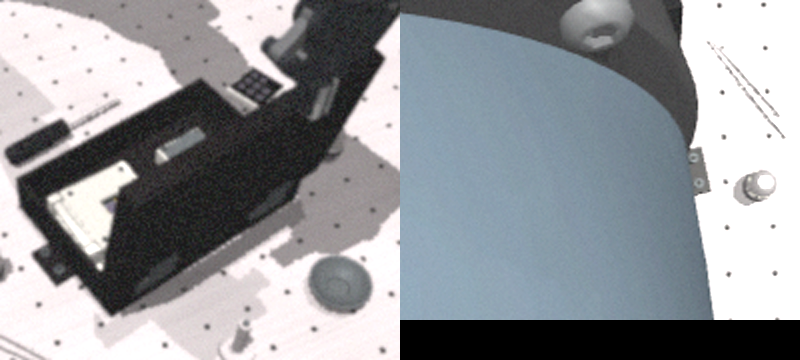

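{"fn": "apply_moves", "kwargs": {
  "plan": [
    [0,15,1,0],
    [0,20,0,0],
    [0,20,0,0],
    [0,15,0,0],
    [0,9,0,0],
    [0,0,0,0],
    [0,0,0,0]
  ]
}}

```text
t: 14.25
ee_pos: [0.6918, 0.157, 0.2264]
eef_rot: [-1.289, 1.072, -1.073]
contact_force: [-0.6, -0.2, 0.5]
width: 0.0
```

{"fn": "apply_moves", "kwargs": {
  "plan": [
    [0,0,-5,0],
    [0,0,-5,0],
    [0,0,-4,0],
    [0,0,-2,0],
    [0,0,-2,0],
    [0,0,-2,0],
    [0,0,0,0]
  ]
}}

```text
t: 15.12
ee_pos: [0.6717, 0.1532, 0.2257]
eef_rot: [-1.291, 1.073, -1.073]
contact_force: [-0.6, -0.1, 0.1]
width: 0.0001
```

{"fn": "apply_moves", "kwargs": {
  "plan": [
    [0,0,-2,0],
    [0,0,-2,0],
    [0,0,-2,0],
    [0,0,-2,0]
  ]
}}

```text
t: 15.62
ee_pos: [0.6644, 0.1519, 0.2262]
eef_rot: [-1.289, 1.072, -1.073]
contact_force: [4.3, 1.3, 2.4]
width: 0.0002
```

```bash
python3 - <<'E'
import numpy as np
th=np.r_[np.linspace(1.57,.25,25),np.linspace(.25,.03,9)[1:]]; s=159
p=np.c_[-s*np.cos(th)+5*np.sin(th),s*np.sin(th)+5*np.cos(th)]
for i,(a,b) in enumerate(np.diff(p,axis=0)): print(f"[0, {-b:.1f}, {a:.1f}, 0]",end=", " if i%12!=11 else "\n")
print(p[[12,24,-1]])
E
```

```text
[0, -0.0, -8.7, 0], [0, 0.5, -8.7, 0], [0, 0.9, -8.7, 0], [0, 1.4, -8.6, 0], [0, 1.9, -8.5, 0], [0, 2.3, -8.4, 0], [0, 2.8, -8.3, 0], [0, 3.3, -8.1, 0], [0, 3.7, -7.9, 0], [0, 4.1, -7.7, 0], [0, 4.5, -7.5, 0], [0, 5.0, -7.2, 0]
[0, 5.3, -6.9, 0], [0, 5.7, -6.6, 0], [0, 6.1, -6.3, 0], [0, 6.4, -6.0, 0], [0, 6.7, -5.6, 0], [0, 7.0, -5.2, 0], [0, 7.3, -4.8, 0], [0, 7.6, -4.4, 0], [0, 7.8, -4.0, 0], [0, 8.0, -3.6, 0], [0, 8.2, -3.1, 0], [0, 8.3, -2.7, 0]
[0, 4.2, -1.2, 0], [0, 4.2, -1.0, 0], [0, 4.3, -0.9, 0], [0, 4.3, -0.8, 0], [0, 4.3, -0.7, 0], [0, 4.3, -0.6, 0], [0, 4.4, -0.4, 0], [0, 4.4, -0.3, 0], [[ -93.63805547  128.59982336]
 [-152.82005526   44.18179163]
 [-158.77847787    9.7670347 ]]
```

{"fn": "apply_moves", "kwargs": {
  "plan": [
    [0,0,-4,0],
    [0,0,-5,0],
    [0,0,-6,0],
    [0,0,-6,0]
  ]
}}

```text
t: 16.12
ee_pos: [0.6427, 0.1478, 0.2258]
eef_rot: [-1.291, 1.073, -1.073]
contact_force: [4.2, 0.3, 2.3]
width: -0.0002
```

{"fn": "apply_moves", "kwargs": {
  "plan": [
    [0,0,-8.7,0],
    [0,0.5,-8.7,0],
    [0,0.9,-8.7,0],
    [0,1.4,-8.6,0],
    [0,1.9,-8.5,0],
    [0,2.3,-8.4,0],
    [0,2.8,-8.3,0],
    [0,3.3,-8.1,0],
    [0,3.7,-7.9,0],
    [0,4.1,-7.7,0],
    [0,4.5,-7.5,0],
    [0,5,-7.2,0]
  ]
}}

```text
t: 17.62
ee_pos: [0.5459, 0.1299, 0.1949]
eef_rot: [-1.291, 1.073, -1.073]
contact_force: [1.8, -0.3, 3.0]
width: -0.0001
```

```bash
python3 go.py .481 .118 .072 .184
```

```text
t 17.62 pos [0.5459 0.1299 0.1949] psi 0.184 F [ 1.8 -0.3  3. ] w -0.0
turn -0.0 then mm [ -0.2 122.9 -66. ]
```

{"fn": "apply_moves", "kwargs": {
  "plan": [
    [0,5.3,-6.9,0],
    [0,5.7,-6.6,0],
    [0,6.1,-6.3,0],
    [0,6.4,-6,0],
    [0,6.7,-5.6,0],
    [0,7,-5.2,0],
    [0,7.3,-4.8,0],
    [0,7.6,-4.4,0],
    [0,7.8,-4,0],
    [0,8,-3.6,0],
    [0,8.2,-3.1,0],
    [0,8.3,-2.7,0]
  ]
}}

```text
t: 19.12
ee_pos: [0.4881, 0.1191, 0.1103]
eef_rot: [-1.291, 1.073, -1.073]
contact_force: [-0.1, -0.1, 2.7]
width: 0.0003
```

{"fn": "apply_moves", "kwargs": {
  "plan": [
    [0,4.2,-1.2,0],
    [0,4.2,-1,0],
    [0,4.3,-0.9,0],
    [0,4.3,-0.8,0],
    [0,4.3,-0.7,0],
    [0,4,-0.5,0],
    [0,3,-0.3,0],
    [0,2,0,0],
    [0,1,0,0]
  ]
}}

```text
t: 20.25
ee_pos: [0.483, 0.1181, 0.0795]
eef_rot: [-1.291, 1.073, -1.073]
contact_force: [-0.9, -1.0, 1.3]
width: -0.0002
```

{"fn": "apply_moves", "kwargs": {
  "plan": [
    [0,2,0,0],
    [0,2,0,0],
    [0,1,0,0],
    [0,1,0,0],
    [0,0.5,0,0],
    [0,0,0,0]
  ]
}}

```text
t: 21.0
ee_pos: [0.4833, 0.1182, 0.0731]
eef_rot: [-1.29, 1.073, -1.073]
contact_force: [1.1, 0.1, -0.3]
width: -0.0003
```

{"fn": "apply_moves", "kwargs": {
  "plan": [
    [0,1,0,0],
    [0,0.5,0,0],
    [0,0,0,0]
  ]
}}

```text
t: 21.38
ee_pos: [0.4834, 0.1183, 0.072]
eef_rot: [-1.29, 1.072, -1.073]
contact_force: [-1.3, -0.0, 7.7]
width: -0.0
```

{"fn": "apply_moves", "kwargs": {
  "plan": [
    [0,1,0,0],
    [0,0.5,0,0],
    [0,0,0,0]
  ]
}}

```text
t: 21.75
ee_pos: [0.4834, 0.1183, 0.0718]
eef_rot: [-1.289, 1.072, -1.074]
contact_force: [-7.1, -1.7, 28.5]
width: -0.0003
```

{"fn": "apply_moves", "kwargs": {
  "plan": [
    [0,-2,0,0],
    [0,-8,0,0],
    [0,-30,0,0],
    [0,-40,0,0],
    [0,-40,0,0],
    [40,-40,0,0],
    [40,0,0,0],
    [40,0,0,0],
    [40,0,0,0],
    [40,0,0,0],
    [40,0,0,0],
    [40,0,0,0]
  ]
}}

```text
t: 23.25
ee_pos: [0.5343, -0.1584, 0.2303]
eef_rot: [-1.29, 1.073, -1.073]
contact_force: [1.3, 0.1, 0.0]
width: 0.0001
```

```bash
python3 snap.py s6; python3 go.py .481 .118 .072 .184; python3 - <<'E'
from fit import *
s=json.load(open('s.json')); s[7]=0
for P in [(-190,143,5),(-190,-143,5),(0,-143,5),(0,143,5)]:
    w=tf('cov',[P],s); print(P,((proj('top',w)[0]-[200,120])*2+[400,0]).round(0),((proj('scene',w)[0]-[290,90])*2).round(0))
E
```

```text
t 23.35 pos [ 0.534  -0.1623  0.2301] psi 0.178 F [-0.3 -0.5 -0.4] w -0.0
turn -0.006 then mm [-285.3  158.1   -0.8]
(-190, 143, 5) [431. 321.] [203.  67.]
(-190, -143, 5) [715. 260.] [  5. 173.]
(0, -143, 5) [675.  78.] [107. 295.]
(0, 143, 5) [399. 133.] [314. 164.]
```

View pics/s6.png

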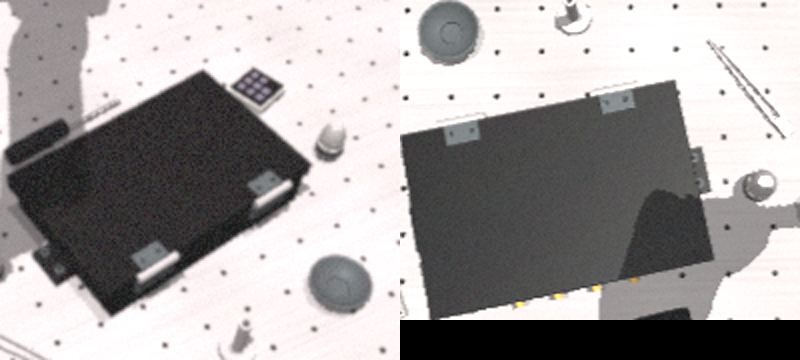

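The cover is shut: its corners sit at about (431,321), (713,258) and (675,80) in the top view, matching the prediction for angle 0. The loose items in view are where they were. The arm is clear, so I'm handing in.

{"fn": "apply_moves", "kwargs": {
  "plan": [
    [0,0,0,0],
    [0,0,0,0],
    [0,0,0,0]
  ]
}}

```text
t: 23.72
ee_pos: [0.5343, -0.156, 0.2302]
eef_rot: [-1.291, 1.071, -1.071]
contact_force: [-0.0, 0.3, 0.1]
width: 0.0001
```

```bash
python3 -c "
from cell import bot
print(bot.observe()['contact_force']); print(bot.sign_off())"
```

```text
[-0.03040109  0.2934884   0.05788806]
the job is handed in; nothing more can be done
None
```

The contact frame is lying flat on the chip carrier and the box's cover is shut over it. I pushed both with the closed fingertips on their outer faces, in the order you asked, and handed in at about 24 s.

- **Frame:** It reached its stop with the fingertips at the expected flat height of 41 mm, and I pressed it home with about 26 N. A picture afterwards showed it flat with the chip visible through its window. While I was tilting it, the push force stayed within the sensor noise, so I confirmed from pictures that it was moving.
- **Cover:** I swung it along its arc with readings of about 1 to 5 N between moves. It reached its stop at the expected shut height of 61 mm, and I pressed it home with about 28 N. In the last picture, its corners matched the predicted shut position to about 1 to 2 image pixels.
- **Surroundings:** The loose items visible in the last picture were where they started. The arm stood clear, and the contact force read about zero.

No check failed. The fingertips turned out thinner than I had assumed, about 7 mm instead of 14.5 mm from the centre line. The only effect was that contact with the frame came a little later than I had calculated.

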